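# Gauge the bushings and sort them by fit

### The job

Take the stepped pin gauge from its stand and, working from left to right, try it in each of the three bushings on the plywood board as far as it will go without forcing. Put the gauge back in its stand; stand the tight bushing (not even the thin step enters) in the narrow compartment of the tray and the worn one (the thick step enters too) in the wide compartment, both upright, and leave the good one (thin step enters, thick step does not) in its nest. Leave everything else on the bench where it is.

Things in the scene. Friction and masses are not known exactly. Their poses are not given: they have to be found in the camera images.
- gauge: stepped go/no-go pin gauge standing upright in its stand. From its lower end (the origin) upward along its z: thin GO step dia 16, 22 long, with a 1.5 x 2 chamfer at its end; thick NO-GO step dia 23, from 22 to 44; dark collar dia 32, from 44 to 50, which rests on the top of the stand; square aluminium handle 20 x 20 (sides along x and y), from 50 to 105. About 0.15 kg
- gauge_tip (a point): centre of the gauge's lower end (same point as gauge), z up the gauge
- bushing_a: rubber-bonded steel bushing, a plain tube standing upright in one of the three nests: outside diameter 46, 50 high, one bore right through; origin at the centre of its underside, z up along the bore. The three are alike but for the bore (12.5, 19.5 or 28 mm, one of each); which is which, and which nest it stands in, is not told: the gauge shows it. 0.2 kg or so, loose. Grasp across the outside near the top (clear of the tray's walls)
- bushing_b: as bushing_a: rubber-bonded steel bushing, a plain tube standing upright in one of the three nests: outside diameter 46, 50 high, one bore right through; origin at the centre of its underside, z up along the bore. The three are alike but for the bore (12.5, 19.5 or 28 mm, one of each); which is which, and which nest it stands in, is not told: the gauge shows it. 0.2 kg or so, loose. Grasp across the outside near the top (clear of the tray's walls)
- bushing_c: as bushing_a: rubber-bonded steel bushing, a plain tube standing upright in one of the three nests: outside diameter 46, 50 high, one bore right through; origin at the centre of its underside, z up along the bore. The three are alike but for the bore (12.5, 19.5 or 28 mm, one of each); which is which, and which nest it stands in, is not told: the gauge shows it. 0.2 kg or so, loose. Grasp across the outside near the top (clear of the tray's walls)
- board: fixed plywood holding board 80 (x) x 230 (y) x 18 high, origin at the centre of its underside; three nests dia 48, 8 deep (floor 10 above the bench), in a row along its y, 75 apart
- nest_left (a point): on the axis of the leftmost nest (largest y; left as the robot sees it), 60 above the bench: level with the top of a bushing standing there
- nest_mid (a point): the same for the middle nest
- nest_right (a point): the same for the rightmost nest
- stand: fixed wooden block 76 x 76 x 50 high, origin at the centre of its underside, with an upright through hole dia 28 for the gauge
- stand_hole (a point): centre of the hole's mouth, on the block's top, 50 above the bench
- tray: fixed grey sheet-steel tray 116 (x) x 220 (y), origin at the centre of its underside; floor 4 above the bench, walls 4 thick, their tops 16 above the bench; a wall across it at y = 30 to 34 parts a narrow compartment (72 along y, 108 along x; on the left, +y) from a wide one (136 along y, 108 along x; on the right)
- narrow (a point): centre of the narrow compartment's floor
- wide (a point): centre of the wide compartment's floor
- spray_gun: fixed spray gun on its holder, an obstacle between the board and the tray: within 95 of the upright through its origin (centre of its foot), 320 high
- mixing_cup_small: bystander, loose, to be left alone: grey-white mixing cup, 56 across, 61 high; origin at the centre of its underside
- filler_tin: bystander, loose, to be left alone: filler tin, 70 across, 80 high; origin at the centre of its underside
- screwdriver_red: bystander, loose, to be left alone: screwdriver with red handle, 200 long, lying; origin at the centre of its underside
- bolt_jar: bystander, loose, to be left alone: clear jar with dark lid, 90 across, 140 high; origin at the centre of its underside
- masking_tape: bystander, loose, to be left alone: roll of tape lying flat, 120 across, 25 high; origin at the centre of its underside
- spark_plug: bystander, loose, to be left alone: spark plug lying, 77 long, 20 high; origin at the centre of its underside
- spray_can_a: bystander, loose, to be left alone: spray can, 59 across, 189 high; origin at the centre of its underside
Things that resemble listed ones, but are neither listed nor needed, are in the scene too. Leave any blue or purple look-alike of the bushing_c alone.

How it is judged:
By the outcome, as a careful person would: the job done as asked, in the order asked, and still so for the second after the job is handed in, with the robot touching nothing.
It also fails if it takes over 72 s, if anything falls off the work surface, if the arm or the gripper's body presses on something with over 40 N, if the wrist force passes 120 N, or if a joint passes its speed limit or range.

### The arm

A 6-joint arm with a two-finger parallel gripper is mounted at the origin on a cart in front of the work surface, level with it; the furniture and walls round the work are solid. World frame = base frame: x ahead of the robot, y to its left, z up, the work surface at z = 0. Lengths are in m, angles in rad, forces in N, time in s.
With the tool pointing down it reaches from about 0.25 to 0.775 m from the base axis. Payload 4 kg.
Tool frame: the origin (TCP) lies midway between the tips of the shut fingers; the grasp point (between the pads) lies 19 mm behind it; y points along the fingers, x is the direction in which the jaws open and shut, and the axes are right-handed (so a half turn about y gives the same grasp; the last joint's range is limited). The gripper opens to 85 mm and grips with 20 to 120 N. Pads are 22 mm wide; open, the fingers measure 114 mm over their backs; the gripper's body (76 mm by 85 mm) begins 54 mm behind the grasp point. The pads swing forward as they close: fully open they stand 13 mm farther back than shut.
Start: joints at [-1.322, 0.087, 1.371, -0, 1.684, -0.103], TCP at [0.19, -0.516, 0.231] pointing down, gripper open.
Joint ranges: [-3.1, 3.1], [-0.76, 2.03], [0.27, 2.55], [-1.08, 4.22], [0.17, 2.65], [-2.57, 2.57]. Speed limits (rad/s): [2.79, 2.79, 3.14, 3.14, 3.14, 3.14].

### API

Orientations are given as a rotation vector (axis times angle).
In Python, from rig import r, camera, camera_params, order, status gives the robot as it stands. Calls block until the motion is done:
- r.move_ptp(position, orientation): joint-space move of the TCP to a pose.
- r.move_straight(position, velocity=0.15, orientation=None, guard=None): straight line of the TCP; orientation=None keeps the orientation; velocity is the mean speed in m/s. With guard (N) it stops when the force on the tool has changed by that much, and returns True; else False.
- r.move_joints(angles): joint-space move.
- r.command_gripper(opening, f_grip=None): opening from 0.0 (shut) to 1.0 (fully open); f_grip is the grip in N (None keeps the last); returns when the fingers have stopped.
- r.dwell(seconds).
- r.ik(position, orientation): joint angles nearest the present ones, or None.
- camera(name): name is "scene" or "top" or "wrist"; returns the picture (384x512x3 uint8, red, green, blue); there is no depth.
- camera_params(name): a dict with "fx", "fy", "cx", "cy" (pixels), "origin" and "attitude" of the camera in the world. Camera axes: x right, y up, looking along -z (the intrinsics and any distortion apply to the point x, -y, -z); pixel columns grow to the right and rows downward; lengths in m; the calibration is good to about 2 mm. A picture is of the moment at which its call begins: read the wrist's pose just before it. camera_params takes no time and is no camera call; for the wrist camera it gives the pose at the moment of the call.
A pose or a line that the arm cannot do raises r.PlanningError and nothing moves.
- order.sign_off(): hands the job in, once; it reports no verdict.
Readings, each from a call of its own:
- status.get_time_s(): time.
- status.get_q(): joint angles.
- status.get_dq(): joint speeds.
- status.get_effort(): joint torques, N m.
- status.get_tcp_pos(): TCP position.
- status.get_ee_rot(): TCP orientation.
- status.get_force(): force on the tool from outside, world axes, zero at the start.
- status.get_wrist_torque(): the same for the moment, N m.
- status.get_grip_width(): opening from 0.0 (shut) to 1.0 (fully open).
Only numpy, scipy, OpenCV 4.12 (cv2) and the standard library are available. Lean on these libraries where they do the work, as an engineer would, in place of code of your own. Each camera call takes 0.05 s, during which the arm holds its last target. There are 200 camera calls.

## Working session

There is one attempt and no reset: what is moved stays moved. The work goes in short steps, each a Python script; the robot and the scene stay as the last script left them, time stands still between calls to the robot, and variables do not carry over. Pictures are saved under pics/ and viewed, about 8 in all and at most 12, crops included, and the job is handed in when it is done.

```bash
ls; mkdir -p pics
python3 - <<'E'
from rig import camera,camera_params,status
import cv2
for n in ("top","scene"):
    p=camera_params(n);print(n,p)
    cv2.imwrite(f"pics/{n}0.png",cv2.resize(camera(n)[...,::-1],(800,600),interpolation=cv2.INTER_CUBIC)); 
print(status.get_time_s(),status.get_ee_rot(),camera_params("wrist"))
E
```

```text
pics
top {'fx': 379.57379319566957, 'fy': 379.57379319566957, 'cx': 258.5837241200462, 'cy': 186.59312641629285, 'origin': array([ 0.37682383, -0.00392746,  1.42514178]), 'attitude': array([ 0.12818408, -0.09380297, -1.58346885])}
scene {'fx': 432.60934510284636, 'fy': 432.60934510284636, 'cx': 258.26768697232103, 'cy': 190.24922517034625, 'origin': array([ 0.0567178 , -1.02055162,  0.58619359]), 'attitude': array([ 1.12339445, -0.28195447, -0.38906965])}
0.1 [-1.35399634  0.94735913 -0.94481271] {'fx': 316.65937412746706, 'fy': 316.65937412746706, 'cx': 250.97868945975597, 'cy': 190.4170024998095, 'origin': array([ 0.25163922, -0.49365325,  0.37333757]), 'attitude': array([-0.22922355,  0.16318648, -1.21239516])}
```

View pics/top0.png

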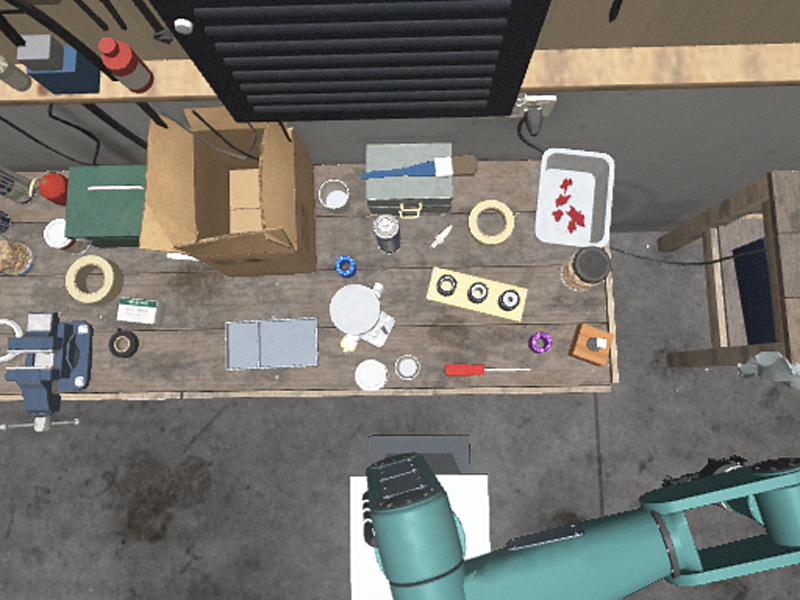

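View pics/scene0.png

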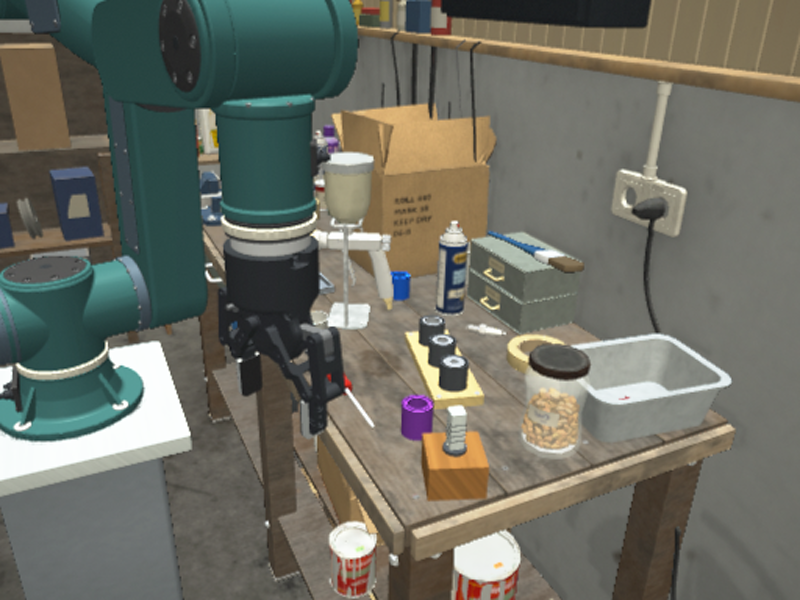

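The top view (800x600) shows the bushings on the board at (447,285), (479,292) and (510,299). The stand with the gauge is at (592,344), the tray at (225-319, 318-369), and the spray gun near (358,312). The blue and purple tubes at (345,266) and (541,342) are decoys. Next I'll measure from the top view.

```bash
cat > h.py <<'E'
import numpy as np,cv2
from scipy.spatial.transform import Rotation as R
from rig import r,camera,camera_params,order,status
def ray(p,uv):
    uv=np.atleast_2d(uv).astype(float)
    d=np.c_[(uv[:,0]-p['cx'])/p['fx'],-(uv[:,1]-p['cy'])/p['fy'],-np.ones(len(uv))]
    return R.from_rotvec(p['attitude']).apply(d)
def cast(p,uv,z):
    d=ray(p,uv);o=p['origin'];return o+d*((z-o[2])/d[:,2])[:,None]
def proj(p,X):
    c=R.from_rotvec(p['attitude']).inv().apply(np.atleast_2d(X)-p['origin'])
    return np.c_[p['cx']+p['fx']*c[:,0]/-c[:,2],p['cy']-p['fy']*c[:,1]/-c[:,2]]
def mask(im,lo,hi,clo=None):
    return cv2.inRange(cv2.cvtColor(im,cv2.COLOR_RGB2HSV),lo,hi)
def big(m,roi):
    x0,y0,x1,y1=roi;k=np.zeros_like(m);k[y0:y1,x0:x1]=m[y0:y1,x0:x1]
    k=cv2.morphologyEx(k,cv2.MORPH_CLOSE,np.ones((3,3)))
    c,_=cv2.findContours(k,cv2.RETR_EXTERNAL,cv2.CHAIN_APPROX_NONE)
    return max(c,key=cv2.contourArea)[:,0,:].astype(float)
def rect(P):
    (c,s,a)=cv2.minAreaRect((P[:,:2]*1000).astype(np.float32));return np.round(c,1),np.round(s,1),round(a,1)
def rot(yaw): # tool down, tool x (jaw) at world angle yaw
    x=np.array([np.cos(yaw),np.sin(yaw),0]);return x
E
python3 - <<'E'
from h import *
im=camera("top");p=camera_params("top");hsv=cv2.cvtColor(im,cv2.COLOR_RGB2HSV)
for n,(u,v) in dict(board=(440,277),board2=(520,314),stand=(580,340),tray=(240,340),wood=(420,340),bush=(447,292)).items():
    print(n,hsv[int(v*.64),int(u*.64)])
for n,lo,hi,roi,z in [("board",(18,60,150),(35,200,255),(268,165,345,210),.018),("stand",(5,140,90),(18,255,255),(358,200,398,240),.05),("tray",(95,15,120),(125,90,255),(138,198,208,242),.016)]:
    c=big(mask(im,lo,hi),roi); print(n,rect(cast(p,c,z)),len(c))
for n,(u,v),z in [("bL",(447,285),.06),("bM",(479,292),.06),("bR",(510,299),.06),("handle",(600,344),.105),("gunfoot",(375,328),0),("purple",(541,342),.05),("jar",(592,265),.14)]:
    print(n,cast(p,(u*.64,v*.64),z)[0].round(3))
print(R.from_rotvec(status.get_ee_rot()).as_matrix().round(3))
E
```

```text
board [ 21  64 226]
board2 [ 26  61 252]
stand [ 14 132 222]
tray [107  32 202]
wood [ 12  45 152]
bush [17 48 96]
board (array([ 568.9, -146.9]), array([231.3,  84.3]), 75.3) 383
stand (array([ 441.4, -443. ]), array([3.6, 3.7]), 86.5) 4
tray (array([458.8, 344.7]), array([114.6, 219.5]), 2.3) 177
bL [ 0.585 -0.076  0.06 ]
bM [ 0.567 -0.149  0.06 ]
bR [ 0.549 -0.22   0.06 ]
handle [ 0.44  -0.407  0.105]
gunfoot [0.492 0.097 0.   ]
purple [ 0.45  -0.289  0.05 ]
jar [ 0.611 -0.389  0.14 ]
[[ 0.345 -0.     0.939]
 [-0.939  0.002  0.345]
 [-0.002 -1.     0.   ]]
```

```bash
cat >> h.py <<'E'
def ori(yaw):
    c,s=np.cos(yaw),np.sin(yaw)
    return R.from_matrix(np.array([[c,0,-s],[s,0,c],[0,-1,0]])).as_rotvec()
def look(xy,yaw,z):
    r.move_ptp([xy[0]+.066*np.sin(yaw),xy[1]-.066*np.cos(yaw),z],ori(yaw)); p=camera_params("wrist"); return p,camera("wrist")
E
python3 - <<'E'
from h import *
import pickle
for n,xy,yaw,z in [("stand",(.44,-.41),np.radians(-60),.22),("board",(.569,-.147),np.radians(-14.7),.25)]:
    t=status.get_time_s();p,im=look(xy,yaw,z);print(n,status.get_time_s()-t,status.get_q().round(2) if hasattr(status.get_q(),'round') else status.get_q())
    pickle.dump((p,im),open(n+".pkl","wb"))
    cv2.imwrite(f"pics/w_{n}.png",im[...,::-1])
E
```

```text
stand 0.8917 [-0.96  0.17  1.3  -0.    1.67  0.09]
board 1.1665999999999999 [-0.46  0.18  1.23 -0.    1.73 -0.2 ]
```

View pics/w_stand.png

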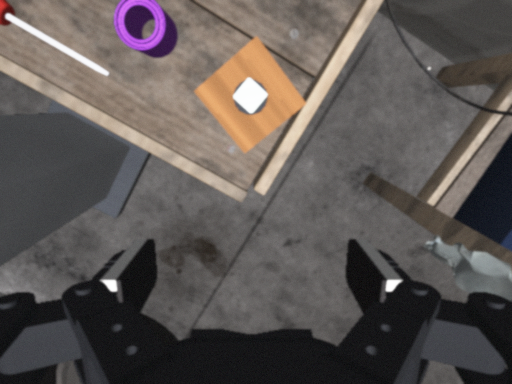

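View pics/w_board.png

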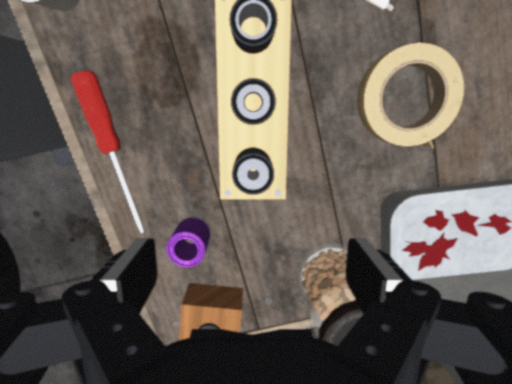

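The wrist views show the stand at (250,96) with the white handle top at (250,96). The bushings are at (254,22), (253,102) and (253,173), and their bores look large, medium and small from left to right. The gauge trial still has to confirm that.

Run:
```python
from h import *
import pickle
p,im=pickle.load(open("stand.pkl","rb"))
hsv=cv2.cvtColor(im,cv2.COLOR_RGB2HSV)
print(hsv[96,225],hsv[92,247],hsv[101,255],hsv[150,100])
c=big(mask(im,(5,110,100),(20,255,255)),(180,25,320,165));print("stand",rect(cast(p,c,.05)))
c=big(mask(im,(0,0,205),(180,50,255)),(225,70,280,125));P=cast(p,c,.111);print("handle",rect(P),len(c))
p,im=pickle.load(open("board.pkl","rb"))
hsv=cv2.cvtColor(im,cv2.COLOR_RGB2HSV)
print(hsv[102,241],hsv[102,253],hsv[102,232],hsv[120,225],hsv[22,236])
for n,(u,v) in dict(L=(254,22),M=(253,102),R=(253,173)).items():
    for nm,m in dict(annulus=mask(im,(0,0,90),(180,45,255)),).items():
        c=big(m,(u-24,max(0,v-24),u+24,v+24));P=cast(p,c,.06)[:,:2]*1000
        e=cv2.fitEllipse(P.astype(np.float32));print(n,nm,np.round(e[0],1),np.round(e[1],1),rect(P/1000)[:2])
c=big(mask(im,(18,50,150),(38,220,255)),(200,0,310,215));print("board",rect(cast(p,c,.018)))
```

```text
[ 14 135 199] [ 90   1 253] [105   2 254] [135   7  71]
stand (array([ 445.2, -406.9]), array([76.9, 76.7]), 68.7)
handle (array([ 444.8, -406.4]), array([20.2, 20. ]), 78.7) 78
[111  19 214] [ 24  70 238] [20 11 72] [ 24  67 239] [114  21 169]
L annulus [590.4 -73.7] [34.3 34.4] (array([590.4, -74. ]), array([33.5, 34.3]))
M annulus [ 571.1 -146.3] [34.3 34.6] (array([ 571.2, -146.5]), array([34.1, 34.5]))
R annulus [ 551.2 -218.9] [34. 37.] (array([ 551.6, -218.3]), array([34. , 35.6]))
board (array([ 569.4, -152.1]), array([219.2,  82.5]), 75.2)
```

```bash
cat >> h.py <<'E'
G=np.array([.4450,-.4067]);YG=np.radians(-11.3);YB=np.radians(-14.8);OFF=.066
N=dict(L=np.array([.5904,-.0737]),M=np.array([.5711,-.1463]),R=np.array([.5514,-.2187]))
def probe(xy,tag):
    """gauge tip from 5 mm above a bushing's top down until 6 N; returns insertion depth"""
    r.move_straight([*xy,.065+OFF],.12)
    hit=r.move_straight([*xy,.06-.046+OFF],.03,guard=6)
    p=np.array(status.get_tcp_pos());d=.06-(p[2]-OFF)
    print(tag,"hit",hit,"depth mm",round(d*1000,1),"xy",p[:2].round(4),"F",np.round(status.get_force(),1),"w",round(status.get_grip_width(),3),"t",round(status.get_time_s(),1))
    return d
E
python3 - <<'E'
from h import *
r.move_ptp([*G,.19],ori(YG))
r.move_straight([*G,.006+OFF],.15)
r.command_gripper(0.0,50)
print("grip",status.get_grip_width(),status.get_tcp_pos(),status.get_time_s())
r.move_straight([*G,.22],.15)
print("w",status.get_grip_width(),status.get_force())
r.move_ptp([*N["L"],.19],ori(YB))
d=probe(N["L"],"L")
cv2.imwrite("pics/pL.png",camera("scene")[100:356,150:450,::-1])
E
```

```text
grip 0.22337755690922598 [ 0.44501418 -0.40685467  0.07235911] 4.6667
w 0.22752932368486947 [-0.41332878 -0.05387605 -1.21442808]
L hit True depth mm 43.7 xy [ 0.5903 -0.0737] F [-0.9  0.5  5.1] w 0.23 t 9.3
```

View pics/pL.png

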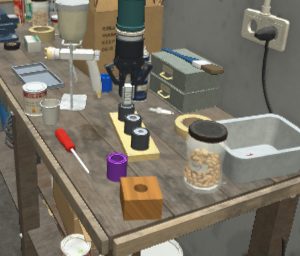

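The left bushing took the gauge down to the collar (43.7 mm), so it is the worn one. The picture shows the gauge in the left bushing and the stand empty. The middle and right bushings are next.

Run:
```python
from h import *
r.move_straight([*N["L"],.155],.15)
for k in "MR":
    r.move_straight([*N[k],.155],.15)
    d=probe(N[k],k)
    if k=="M" and abs(d-.022)>.003: break
    r.move_straight([*N[k],.155],.15)
```

```text
M hit True depth mm 21.7 xy [ 0.571  -0.1463] F [-0.9  0.6  4.6] w 0.224 t 12.0
R hit True depth mm -0.0 xy [ 0.5518 -0.2189] F [0.1 0.3 4.4] w 0.226 t 14.0
```

The middle bushing stopped at 21.7 mm (good) and the right at 0 mm (tight). Now the gauge goes back in the stand and the tight bushing goes to the narrow compartment.

```bash
cat >> h.py <<'E'
C=np.array([.4588,.3447]);YT=np.radians(2.3);ty=np.array([-np.sin(YT),np.cos(YT)])
NAR=C+.070*ty;WID=C-.038*ty
def carry(k,dst):
    b=N[k]
    r.move_ptp([*b,.13],ori(YB)); r.move_straight([*b,.027],.15)
    r.command_gripper(0.0,50)
    print(k,"grip",round(status.get_grip_width(),3),"tcp",np.round(status.get_tcp_pos(),4))
    r.move_straight([*b,.07],.12); r.move_straight([*b,.40],.3)
    print("held",round(status.get_grip_width(),3),np.round(status.get_force(),1),"t",status.get_time_s())
    r.move_ptp([*dst,.40],ori(YT)); r.move_straight([*dst,.07],.3)
    r.move_straight([*dst,.031],.1)
    hit=r.move_straight([*dst,.017],.025,guard=5)
    print("down",hit,np.round(status.get_tcp_pos(),4),np.round(status.get_force(),1))
    r.command_gripper(1.0); r.move_straight([*dst,.13],.15)
    print("t",status.get_time_s())
E
python3 - <<'E'
from h import *
r.move_ptp([*G,.20],ori(YG))
r.move_straight([*G,.012+OFF],.12)
hit=r.move_straight([*G,.004+OFF],.02,guard=5)
print("stand",hit,np.round(status.get_tcp_pos(),4),np.round(status.get_force(),1))
r.command_gripper(1.0); r.move_straight([*G,.19],.15)
yaw=np.radians(-60);p,im=look(G,yaw,.22)
c=big(mask(im,(0,0,205),(180,50,255)),(200,50,300,150));print("handle",rect(cast(p,c,.111)))
cv2.imwrite("pics/w_stand2.png",im[:240,130:370,::-1])
carry("R",NAR)
cv2.imwrite("pics/scene2.png",cv2.resize(camera("top")[...,::-1],(800,600),interpolation=cv2.INTER_CUBIC))
E
```

```text
stand True [ 0.4453 -0.4071  0.0723] [-0.8  0.7  3.7]
handle (array([ 445.5, -406.8]), array([20.1, 19.9]), 78.7)
R grip 0.519 tcp [ 0.5522 -0.2191  0.0284]
held 0.515 [-0.7  0.3 -0.9] t 23.35
down True [0.4565 0.4151 0.0224] [ 0.3 -0.3  3.7]
t 29.225
```

View pics/w_stand2.png

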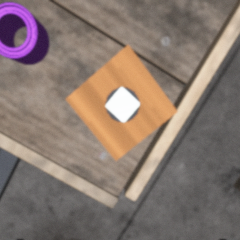

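View pics/scene2.png

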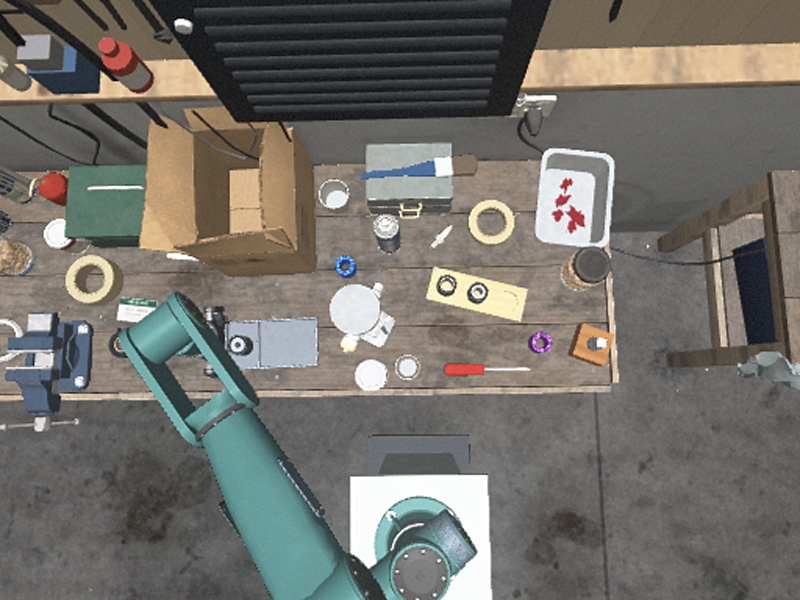

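The gauge is seated: its handle is at the same position and yaw as at the start. The tight bushing stands in the narrow compartment at (238,345). Now the worn bushing goes to the wide compartment.

Run:
```python
from h import *
r.move_straight([*NAR,.40],.3)
r.move_ptp([*N["L"],.40],ori(YB))
r.move_straight([*N["L"],.13],.3)
carry("L",WID)
r.move_straight([*WID,.25],.25)
p,im=look(C,YT,.27)
t=camera("top")
cv2.imwrite("pics/end.png",np.hstack([im[:300,60:450],t[60:360,130:400]])[...,::-1])
```

```text
L grip 0.519 tcp [ 0.5912 -0.0738  0.0284]
held 0.518 [ 0.4 -0.1 -3.4] t 36.5167
down True [0.4609 0.307  0.0224] [-0.3 -0.2  3.4]
t 41.5917
```

View pics/end.png

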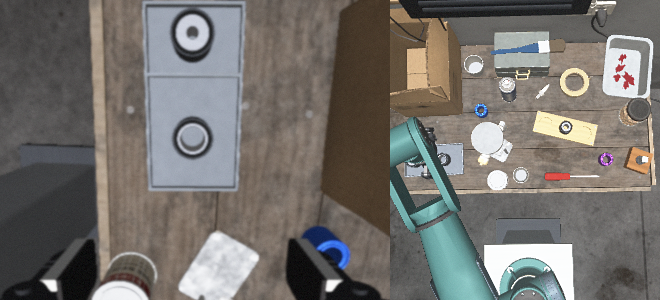

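The wrist view shows the tight bushing upright in the narrow compartment at (192,35) and the worn one upright in the wide compartment at (192,138). The top view shows the middle bushing in its nest, the gauge in its stand and the bystanders in place.

```bash
python3 -c "
from h import *
r.dwell(.3); order.sign_off(); print(status.get_time_s())"
```

```text
the job is handed in; nothing more can be done
the job is handed in; nothing more can be done
```

The job is done and handed in. The last clock reading was 41.6 s, just before the final look, against the 72 s limit.

| Nest | Gauge depth | Result | Where it is now |
|---|---|---|---|
| Left | 43.7 mm, down to the collar | Worn | Upright in the wide compartment |
| Middle | 21.7 mm, stopped at the thick step | Good | Left in its nest |
| Right | 0 mm | Tight | Upright in the narrow compartment |

- **Gauge:** it went back in its stand before either bushing was moved. Its handle measured within 1 mm of where it started, at the same angle.
- **Final pictures:** the wrist view shows both bushings upright and clear of the tray walls. In the top view the other things look to be where they were, judged by eye only.
- **Robot:** the gripper was open, well above the tray and touching nothing at hand-in. No check failed or disagreed.

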